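# Hold the round flask down in the sprung filling cradle

## Robot

A 7-joint arm with a two-finger parallel gripper is mounted at the origin on the work surface. World frame = base frame: x ahead of the robot, y to its left, z up, the work surface at z = 0. Lengths are in m, angles in rad, forces in N, time in s.
With the tool pointing down it reaches from about 0.425 to 0.875 m from the base axis. Payload 4.7 kg.
Tool frame: the origin (TCP) lies at the centre of the arm's flange, where the gripper is bolted on; the fingertips stand 182 mm ahead of it and the grasp point (between the pads) lies 164 mm ahead of it; x points along the fingers, y is the direction in which the jaws open and shut, and the axes are right-handed (so a half turn about x gives the same grasp; the last joint's range is limited). The gripper opens to 87 mm and grips with 3 to 60 N. Pads are 19 mm wide; open, the fingers measure 117 mm over their backs; the gripper's body (75 mm by 190 mm) begins 51 mm behind the grasp point.
Start: joints at [1.17, 0.321, -0.07, 1.45, 0.023, 1.371, -0.057], TCP at [0.262, -0.595, 0.405] pointing down, gripper open.
Joint ranges: [-2.86, 2.86], [-0.3, 2.09], [-1.38, 1.24], [0.06, 2.45], [-1.56, 4.7], [0.09, 2.05], [-2.69, 2.69]. Speed limits (rad/s): [2.57, 2.57, 3.14, 3.14, 3.14, 3.14, 3.14].

## Interface

Orientations are given as a rotation vector (axis times angle).
In Python, from bench import ctrl gives the robot as it stands.
- The arm moves only by the shell command python3 -m crank 'ROWS' [FORCE]. ROWS is JSON, one flat list of numbers, 7 for each row, row after row: the shift along the tool's x, y, z in mm, then the turn, a rotation vector about the tool's x, y, z in rad, then the finger opening in mm, from 0 to 87. A call has exactly 5 rows; each row shifts and turns the commanded pose from where the row before left it, along the tool's axes as they then stand; what a row does not reach is not made up. A row lasts 1/8 s, in which the tool goes at most 62.5 mm and 10.7 degrees, less where a joint would pass 70% of its speed; a pose out of reach is approached as far as the arm can. A call with a gripper value outside its range is refused whole. The fingers move at their own pace and stop on an object; FORCE is the grip in N (left out, the last holds). Time passes only in rows, so rows that do not move let the fingers close, or fill a call up. It gives the time, the measured TCP pose, the force and the opening at its end, in the units of the state.
- ctrl.get_state(): the state, without advancing time (a new reading comes with each control period).
- ctrl.get_image(name): name is "scene" or "side" or "wrist"; returns the picture (400x640x3 uint8, red, green, blue); there is no depth.
- ctrl.camera_params(name): a dict with "K" (3x3 intrinsics, pixels), "k1" (the pictures are not rectified: a ray, as slopes to the right and down, at radius r is drawn at 1 + k1 r^2 times it, then the intrinsics apply), "world_to_cam" (4x4, takes a point from world to camera coordinates); the wrist camera has in their place "hand_eye" (4x4, takes a point from camera to tool coordinates, whose origin is the TCP and whose axes are the tool frame's). Camera axes: x right, y down, z forward; pixel columns grow to the right and rows downward; lengths in m; the calibration is good to about 2 mm. A picture is of the moment at which its call begins: read the wrist's pose just before it. camera_params takes no time and is no camera call.
- ctrl.close_job(): hands the job in, once; it reports no verdict.
Trained networks look in the newest picture that a camera, given by its name, has taken for a name from the list of things; names that differ only in an ending like _2 or _b are one class to them, and where a whole thing is asked for, a point or a joint stands for the part that bears it (a point fixed in the world has none). Each returns a list of dicts, best first, with "confidence" (0 to 1); they miss things now and then, are a little off and sometimes report something else, mostly with a low value. They report only what shows in the picture. A call takes as long as a camera call. They do not tell look-alikes from the thing itself.
- ctrl.regions_of(camera, target): "region" (400x640 bool, what is visible of it) and "at" ([column, row] in pixels, amid what is visible of it).
- ctrl.mark_of(camera, target): "at" ([column, row] in pixels: a listed point, or the origin of a listed thing).
The state is a dict: "time": time; "joint_positions": joint angles; "qd": joint speeds; "joint_torque": joint torques, N m; "position": TCP position; "tool_rot": TCP orientation; "ft_force": force on the tool from outside, world axes, zero at the start; "torque": the same for the moment, N m; "grip_width": opening from 0.0 (shut) to 1.0 (fully open).
Only numpy, scipy, OpenCV 4.12 (cv2) and the standard library are available. Lean on these libraries where they do the work, as an engineer would, in place of code of your own. Each camera call takes 0.05 s, during which the arm holds its last target.

## Task

Pull the drawer of the small bench unit well open by its handle, leave it open and lift out the round amber flask, keeping the jar standing in the drawer and everything else on the bench where it is. Stand the flask upright in the sprung ring cradle of the filling dock, press it down until the ring is at the bottom of its spring travel, and finish while still holding the flask pressed down there: do not let go.

Things in the scene. Friction and masses are not known exactly. Their poses are not given: they have to be found in the camera images.
- drawer (a joint): slide of the drawer, m: 0 shut, 0.15 fully open; it may start up to 0.02 ajar. Slides with about 1 N of friction and stays where it is left
- drawer_handle (a point): middle of the drawer's handle, a level steel bar 120 mm long and 11 mm thick, parallel to the drawer front, 42 mm out from it (36 mm free gap behind the bar) and 30 mm below the unit's top. The frame's -x points out of the drawer, the way it opens; y runs along the bar; z is up
- cabinet: grey bench-top drawer unit with one white-fronted drawer, fixed: 250 mm deep (x), 240 mm wide (y), 130 mm tall; origin at the centre of its underside; the drawer faces its -x. Inside, the drawer floor is 17 mm above the table, the side and back walls rise to 67 mm and the front panel (15 mm thick) to 122 mm above the table
- flask_center (a point): the round flask: round-bellied amber glass with a flat 44 mm foot, 62 mm across at the belly, and a black cylindrical cap. 92 mm tall; this point is on its axis half-way up, 46 mm above its foot. The cap, 28 mm across, reaches from 22 mm to 46 mm above this point (below it a 23 mm neck). About 0.15 to 0.29 kg. Stands upright, unfastened, near the front of the drawer, in its left or right half; z is its axis
- jar_center (a point): squat straight-sided jar with a white cap, 48 mm across, 58 mm tall, standing in the other half of the drawer, about 100 mm beside the flask; point half-way up
- cradle (a joint): how far the sprung ring cradle is pressed down, m: 0 up (at rest), 0.026 at its bottom stop. Its spring pushes up with about 4.5 N at rest to about 15 N at the stop; the flask's weight alone does not press it down, and it springs back up when let go
- cradle_seat (a point): centre of the seat of the sprung ring cradle, an aluminium ring on a coil spring and three short rods above a square 140 mm base (the filling dock); moves down with the cradle. The flask's foot stands on this level seat, which has a 27 mm hole in its middle. A wall 67 mm in inner diameter surrounds it, flaring to 74 mm at its top, 19 mm above the seat. The seat lies 66 mm above the table at rest; the three rods end 82 mm above the table, 56 mm from the axis. z is up
- solder_spool_center (a point): small spool of solder lying flat, 52 mm across, 34 mm tall; point at its centre; a bystander
- wire_spool_center (a point): spool of copper wire lying flat, 60 mm across, 40 mm tall; point at its centre; a bystander
- flux_tin: flat round tin on the table, 54 mm across, 22 mm tall, origin under its centre; a bystander
- small_tin: flat round tin on top of the drawer unit, 44 mm across, 18 mm tall, origin under its centre; a bystander
- pliers: pliers lying on the table, about 180 mm long along their x; a bystander
- screwdriver: screwdriver lying on the table along its x; a bystander
- multimeter: black hand multimeter lying flat, 165 x 82 x 36 mm, origin under its centre; a bystander
Not all that is in view belongs to the job. What is shaped like the part that bears cradle but yellow is not meant.

How it is judged:
On the way, in this order (a step that is already met when the one before it is completed fails the run):
1. the drawer is pulled open by at least 0.10 m (value of joint drawer above 0.1 m), for 0.2 s.
2. the flask is lifted in the fingers off the drawer floor, its middle above 0.10 m (height (world z) of flask_center above 0.1 m and contact force between the fingers and flask above 1 N), for 0.1 s.
At the end, for the whole second after the job is handed in: Flask upright (10 deg) in the ring, within 8 mm of its axis, foot within 7 mm of the seat, pressing the cradle down over 20 of 26 mm (over 8 N), at rest, fingers still on it (over 4 N). Drawer over 80 mm open, jar standing in it, no bystander moved 40 mm (value of joint cradle above 0.02 m and horizontal distance between flask_center and cradle_seat below 0.008 m and z of flask_center in the frame of cradle_seat between 0.04 and 0.053 m and angle between flask_center's own z axis and vertical below 0.17 rad and contact force between flask and cradle above 8 N and contact force between the fingers and flask above 4 N and linear speed of flask below 0.02 m/s and value of joint drawer above 0.08 m and angle between jar_center's own z axis and vertical below 0.5 rad and z of jar_center in the frame of cabinet below 0.06 m and distance of each of solder_spool_center, wire_spool_center, flux_tin, small_tin, pliers, screwdriver, multimeter from where it was at the start of the episode below 0.04 m); the arm keeps its last pose, push and grip.
It fails at once if a bystander on the bench or on the drawer unit is moved by 40 mm or more (distance of any of solder_spool_center, wire_spool_center, flux_tin, small_tin, pliers, screwdriver, multimeter from where it was at the start of the episode above 0.04 m).
It fails at once if the jar is tipped over or taken out of the drawer (angle between jar_center's own z axis and vertical above 0.6 rad or z of jar_center in the frame of cabinet above 0.08 m).
It also fails if it takes over 48 s, if anything falls off the work surface, if the arm or the gripper's body presses on something with over 40 N, if the wrist force passes 120 N, or if a joint passes its speed limit or range.

## Working session

There is one attempt and no reset: what is moved stays moved. The work goes in short steps, Python scripts to look and compute and a shell command to move; the robot and the scene stay as the last step left them, time stands still between calls to the robot, and variables do not carry over. Pictures are saved under pics/ and viewed, and the job is handed in when it is done.

```bash
ls; mkdir -p pics; python3 - <<'E'
from bench import ctrl
import cv2,numpy as np
s=ctrl.get_state()
for k,v in s.items(): print(k,np.round(v,3))
for c in ("scene","side","wrist"):
    im=ctrl.get_image(c); cv2.imwrite(f"pics/a_{c}.png",im[:,:,::-1])
    p=ctrl.camera_params(c); print(c,{k:np.round(v,4).tolist() for k,v in p.items()})
E
```

```text
pics
time 0.0
joint_positions [ 1.17   0.322 -0.07   1.452  0.023  1.371 -0.057]
qd [ 0.     0.     0.    -0.     0.001 -0.002 -0.001]
joint_torque [-1.0000e-03 -4.9129e+01 -4.0400e-01 -3.1252e+01 -6.4000e-02  4.4000e-02
  0.0000e+00]
position [ 0.262 -0.595  0.404]
tool_rot [ 1.993  0.421 -1.994]
ft_force [ 0.77  -0.48  -0.385]
torque [ 0.005  0.027 -0.036]
grip_width 0.999
scene {'K': [[362.0272, 0.0, 316.6821], [0.0, 362.0272, 199.7256], [0.0, 0.0, 1.0]], 'k1': -0.0131, 'world_to_cam': [[-0.1199, 0.9928, 0.0022, 0.0699], [0.7472, 0.0917, -0.6582, -0.3298], [-0.6536, -0.0773, -0.7528, 1.4541], [0.0, 0.0, 0.0, 1.0]]}
side {'K': [[463.1373, 0.0, 314.8759], [0.0, 463.1373, 194.2787], [0.0, 0.0, 1.0]], 'k1': -0.0619, 'world_to_cam': [[0.9877, -0.1556, -0.0148, -0.5149], [-0.1141, -0.6529, -0.7488, 0.1084], [0.1069, 0.7412, -0.6627, 1.561], [0.0, 0.0, 0.0, 1.0]]}
wrist {'K': [[354.1042, 0.0, 322.5141], [0.0, 354.1042, 194.4362], [0.0, 0.0, 1.0]], 'k1': -0.0758, 'hand_eye': [[-0.0008, -0.2928, 0.9562, 0.0198], [1.0, 0.0005, 0.001, 0.0003], [-0.0008, 0.9562, 0.2928, -0.0804], [0.0, 0.0, 0.0, 1.0]]}
```

View pics/a_scene.png

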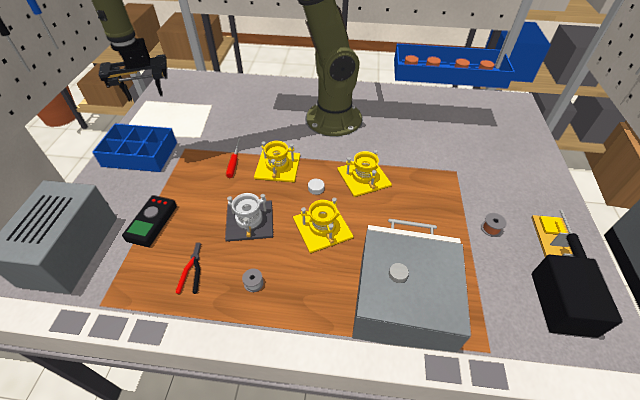

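View pics/a_side.png

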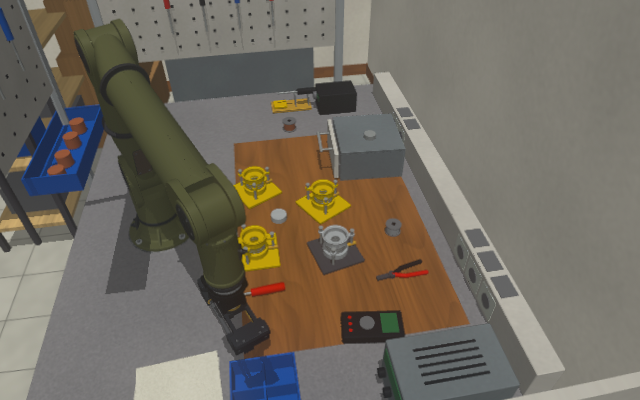

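View pics/a_wrist.png

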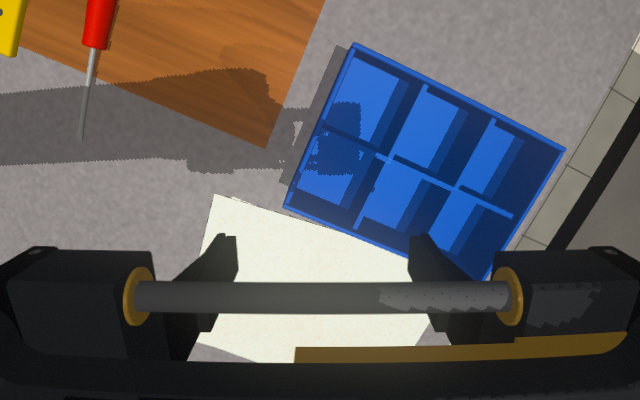

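The scene shows four ring docks: three yellow ones at scene px (278,157), (366,170) and (323,215), and one bare aluminium on a dark base at (247,212). The cradle is described as aluminium and yellow ones are not meant, so it is the grey one. The drawer unit is at about (412,285), with its handle at (412,225). I'll measure these and confirm in a crop.

```bash
cat > h.py <<'E'
from bench import ctrl
import cv2,numpy as np
from scipy.spatial.transform import Rotation as R
from scipy.optimize import least_squares
def cam(c,state=None):
    p=ctrl.camera_params(c); K=np.array(p["K"]);k1=p["k1"]
    if c=="wrist":
        s=state; T=np.eye(4);T[:3,:3]=R.from_rotvec(s["tool_rot"]).as_matrix();T[:3,3]=s["position"]
        W=np.linalg.inv(T@np.array(p["hand_eye"]))
    else: W=np.array(p["world_to_cam"])
    return K,k1,W
def proj(C,P):
    K,k1,W=C; P=np.atleast_2d(P); r,_=cv2.Rodrigues(W[:3,:3])
    return cv2.projectPoints(P.astype(float),r,W[:3,3],K,np.array([k1,0,0,0,0.]))[0][:,0]
def ray(C,px):
    K,k1,W=C
    u=cv2.undistortPoints(np.array([[px]],float),K,np.array([k1,0,0,0,0.]))[0,0]
    d=W[:3,:3].T@np.array([u[0],u[1],1]); o=-W[:3,:3].T@W[:3,3]
    return o,d/np.linalg.norm(d)
def onz(C,px,z):
    o,d=ray(C,px); return o+d*(z-o[2])/d[2]
def tri(L):
    A=0;b=0
    for C,px in L:
        o,d=ray(C,px);M=np.eye(3)-np.outer(d,d);A=A+M;b=b+M@o
    x=np.linalg.solve(A,b)
    return x,[np.round(proj(C,x)[0]-px,1) for C,px in L]
def fk(s):
    return np.array(s["position"]),R.from_rotvec(s["tool_rot"]).as_matrix()
def save(im,n,box=None,sc=1):
    if box: im=im[box[1]:box[3],box[0]:box[2]]
    cv2.imwrite("pics/"+n,cv2.resize(im[:,:,::-1],None,fx=sc,fy=sc,interpolation=cv2.INTER_CUBIC))
E
python3 - <<'E'
from h import *
S,D=cam("scene"),cam("side")
for n in ["cradle_seat","drawer_handle","cabinet","flask_center","jar_center"]:
    a=ctrl.mark_of("scene",n);b=ctrl.mark_of("side",n)
    print(n,[(np.round(x["at"]).tolist(),round(x["confidence"],2)) for x in a],[(np.round(x["at"]).tolist(),round(x["confidence"],2)) for x in b])
    if a and b: print("  tri",tri([(S,a[0]["at"]),(D,b[0]["at"])]))
im=ctrl.get_image("scene"); im2=ctrl.get_image("side")
save(im,"b_scene.png",(200,130,500,360),2.6); save(im2,"b_side.png",(200,90,450,290),3)
E
```

```text
cradle_seat [([366.0, 160.0], 0.97), ([324.0, 212.0], 0.88), ([246.0, 206.0], 0.62), ([277.0, 150.0], 0.6), ([412.0, 223.0], 0.36)] [([323.0, 193.0], 0.97), ([251.0, 177.0], 0.83), ([336.0, 241.0], 0.67), ([256.0, 238.0], 0.66)]
  tri (array([0.49818207, 0.05814285, 0.13294152]), [array([-24.9,  26.1]), array([-17.9, -23.7])])
drawer_handle [([413.0, 222.0], 0.93), ([399.0, 298.0], 0.48), ([493.0, 220.0], 0.27)] [([319.0, 143.0], 0.95), ([250.0, 294.0], 0.54)]
  tri (array([0.57612633, 0.26213032, 0.0910013 ]), [array([-0.8,  1.1]), array([-0.7, -0.7])])
cabinet [([405.0, 300.0], 0.56)] [([364.0, 157.0], 0.83)]
  tri (array([0.76066637, 0.25227556, 0.00468379]), [array([ 0.4, -0.5]), array([0.3, 0.3])])
flask_center [] [([291.0, 126.0], 0.68)]
jar_center [] []
```

View pics/b_scene.png

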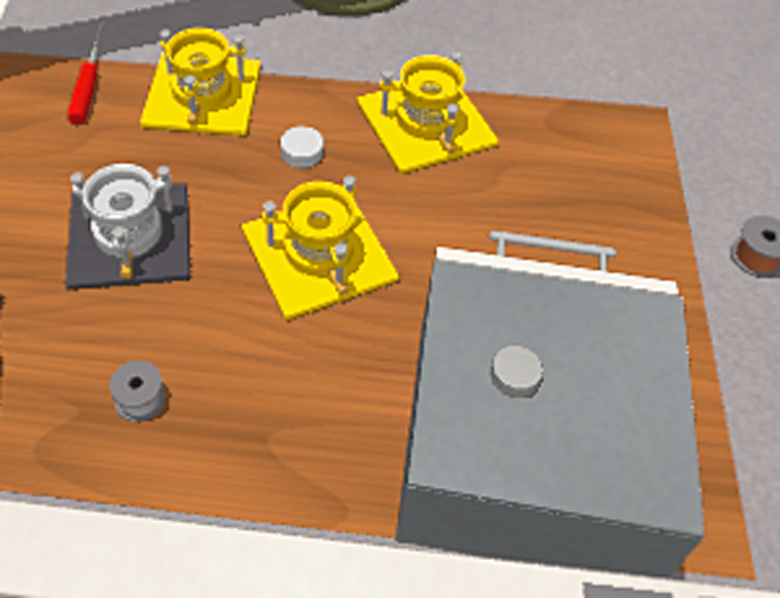

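View pics/b_side.png

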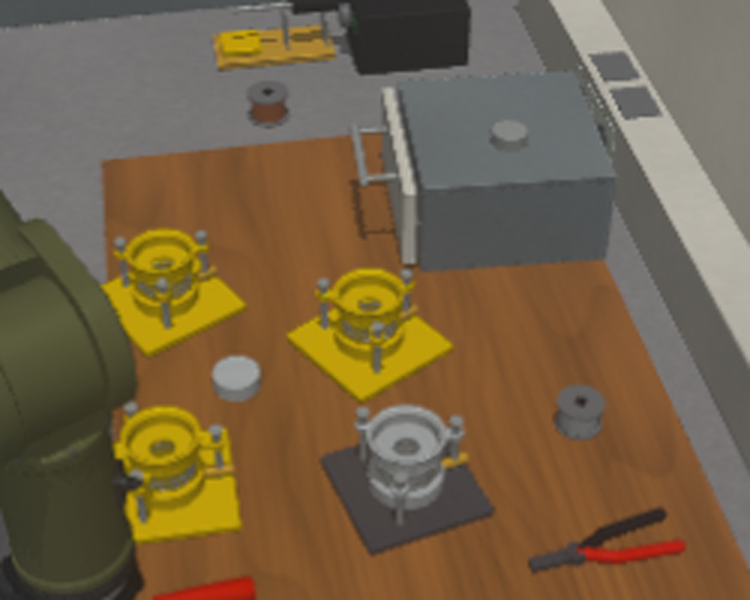

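Confirmed: in the scene crop at (122,201), the aluminium ring sits on a dark base and the other three are fully yellow. Next I'll measure the handle, the seat and the tool heading.

```bash
python3 - <<'E'
from h import *
S,D=cam("scene"),cam("side")
print("seat",tri([(S,(246.9,207)),(D,(336,239.3))]), onz(S,(246.9,207.3),.066),onz(D,(336,239),.066))
sc=lambda x,y:(x/2.6+200-.3,y/2.6+130-.3); sd=lambda x,y:(x/3+200-.3,y/3+90-.3)
print("bar ends",onz(S,sc(494,235),.1),onz(S,sc(613,251),.1))
print("side bar ends",onz(D,sd(355,127),.1),onz(D,sd(364,182),.1))
print("top corners S",[onz(S,sc(*p),.13).round(3) for p in [(437,262),(683,294),(700,533),(407,485)]])
print("panel top S z.122",[onz(S,sc(*p),.122).round(3) for p in [(437,249),(678,284)]])
print("top corners D",[onz(D,sd(*p),.13).round(3) for p in [(397,78),(415,187),(613,177),(570,72)]])
print("tins",onz(S,sc(517,363),.148),onz(D,sd(509,129),.148))
s=ctrl.get_state();p,M=fk(s);print(p.round(3));print(M.round(3))
for n in ["flask_center","wire_spool_center"]: print(n,[(np.round(x["at"]),x["confidence"]) for x in ctrl.mark_of("side",n)])
E
```

```text
seat (array([ 0.5527816 , -0.21170053,  0.06217448]), [array([-0.5,  0.5]), array([-0.6, -0.4])]) [ 0.55473638 -0.20913566  0.066     ] [ 0.55369733 -0.21595366  0.066     ]
bar ends [0.57908657 0.19946304 0.1       ] [0.58529235 0.3215413  0.1       ]
side bar ends [0.58538377 0.31871653 0.1       ] [0.57692143 0.19806947 0.1       ]
top corners S [array([0.644, 0.139, 0.13 ]), array([0.654, 0.374, 0.13 ]), array([0.887, 0.355, 0.13 ]), array([0.875, 0.12 , 0.13 ])]
panel top S z.122 [array([0.622, 0.139, 0.122]), array([0.636, 0.374, 0.122])]
top corners D [array([0.651, 0.378, 0.13 ]), array([0.628, 0.137, 0.13 ]), array([0.865, 0.116, 0.13 ]), array([0.879, 0.353, 0.13 ])]
tins [0.75962755 0.21020625 0.148     ] [0.75958529 0.21054092 0.148     ]
[ 0.262 -0.595  0.405]
[[ 0.     0.403 -0.915]
 [-0.    -0.915 -0.403]
 [-1.     0.     0.   ]]
flask_center []
wire_spool_center [(array([364., 159.]), 0.51), (array([291., 126.]), 0.5)]
```

```bash
cat >> h.py <<'E'
def rows(M,steps):
    "steps: list of (world dxyz mm, turn about tool x). prints tool rows, shift in frame before the row's turn"
    M=M.copy()
    for d,t in steps:
        v=M.T@np.array(d,float); print(v.round(1).tolist(),t); M=M@R.from_rotvec([t,0,0]).as_matrix()
E
python3 - <<'E'
from h import *
p,M=fk(ctrl.get_state())
rows(M,[((30,49.5,0),-.18)]*6+[((30,49.5,0),0)]*2+[((10,57.5,0),0)]*8)
E
```

```text
[-0.0, -33.2, -47.4] -0.18
[-0.0, -24.2, -52.6] -0.18
[-0.0, -14.4, -56.1] -0.18
[-0.0, -4.1, -57.7] -0.18
[-0.0, 6.3, -57.5] -0.18
[-0.0, 16.5, -55.5] -0.18
[-0.0, 26.2, -51.6] 0
[-0.0, 26.2, -51.6] 0
[-0.0, 5.6, -58.1] 0
[-0.0, 5.6, -58.1] 0
[-0.0, 5.6, -58.1] 0
[-0.0, 5.6, -58.1] 0
[-0.0, 5.6, -58.1] 0
[-0.0, 5.6, -58.1] 0
[-0.0, 5.6, -58.1] 0
[-0.0, 5.6, -58.1] 0
```

```bash
python3 -m crank '[0,-33,-47,-0.18,0,0,60, 0,-24,-53,-0.18,0,0,60, 0,-14,-56,-0.18,0,0,50, 0,-4,-58,-0.18,0,0,40, 0,6,-58,-0.18,0,0,36]'
python3 -m crank '[0,16,-56,-0.18,0,0,36, 0,26,-52,0,0,0,36, 0,26,-52,0,0,0,36, 0,6,-58,0,0,0,36, 0,6,-58,0,0,0,36]'
```

```text
time: 1.48
position: [0.4133, -0.3455, 0.4051]
tool_rot: [1.391, 1.079, -1.391]
ft_force: [0.8, -0.5, 0.6]
grip_width: 0.52
time: 2.1
position: [0.5229, -0.0808, 0.4049]
tool_rot: [1.265, 1.172, -1.265]
ft_force: [0.1, 0.1, 0.1]
grip_width: 0.416
```

```bash
python3 -m crank '[0,6,-58,0,0,0,36, 0,6,-58,0,0,0,36, 0,6,-58,0,0,0,36, 0,6,-58,0,0,0,36, 0,3,-30,0,0,0,36]'
```

```text
time: 2.72
position: [0.569, 0.1804, 0.405]
tool_rot: [1.263, 1.176, -1.261]
ft_force: [-0.7, -0.1, 0.5]
grip_width: 0.416
```

```bash
python3 - <<'E'
from h import *
s=ctrl.get_state();p,M=fk(s);print(p,s["joint_positions"]);print(M.round(3)); im=ctrl.get_image("wrist");save(im,"c_w.png")
C=cam("wrist",s)
for P in [(0.582,.2605,.1),(.579,.199,.1),(.585,.32,.1)]: print(proj(C,np.array(P)).round(0))
print([(np.round(x["at"]),x["confidence"]) for x in ctrl.mark_of("wrist","drawer_handle")])
E
```

```text
[0.56895344 0.18041145 0.40503754] [ 0.28026824  0.28856281 -0.76122969  1.56802851  0.20040132  1.36487615
 -0.57295913]
[[ 0.     0.997 -0.072]
 [ 0.002 -0.072 -0.997]
 [-1.     0.    -0.002]]
[[332.  86.]]
[[333. 164.]]
[[331.   4.]]
[(array([332.,  88.]), 0.64)]
```

View pics/c_w.png

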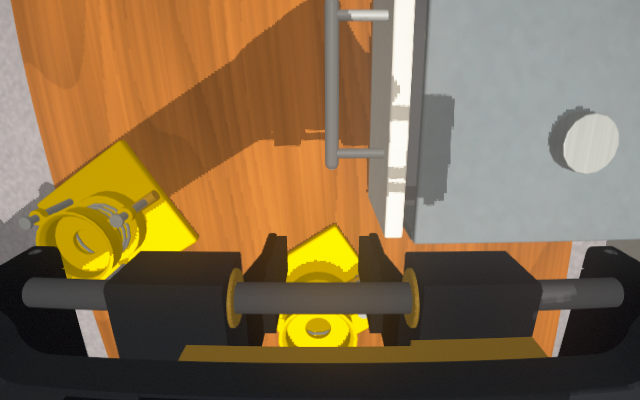

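The wrist picture shows the bar as a vertical line at column 332, parallel to the fingers' closing plane. The network's mark (332,88) agrees with my projection (332,86). Next I go over the bar and descend.

```bash
python3 -m crank '[0,4,-40,0,0,0,36, 0,3,-41,0,0,0,36, 30,0,0,0,0,0,36, 40,0,0,0,0,0,36, 0,0,0,0,0,0,36]'
python3 - <<'E'
from h import *
s=ctrl.get_state();p,M=fk(s);print(p); im=ctrl.get_image("wrist");save(im,"d_w.png");save(ctrl.get_image("side"),"d_s.png",(200,60,450,260),3)
print(proj(cam("wrist",s),np.array([(0.582,.2605,.1),p+M[:,0]*.164])))
E
```

```text
time: 3.45
position: [0.5822, 0.2544, 0.3315]
tool_rot: [1.26, 1.173, -1.272]
ft_force: [0.1, 0.1, 0.7]
grip_width: 0.413
[0.58215214 0.25444012 0.33147105]
[[323.57415885 206.92823972]
 [322.55228166 269.59870655]]
```

View pics/d_w.png

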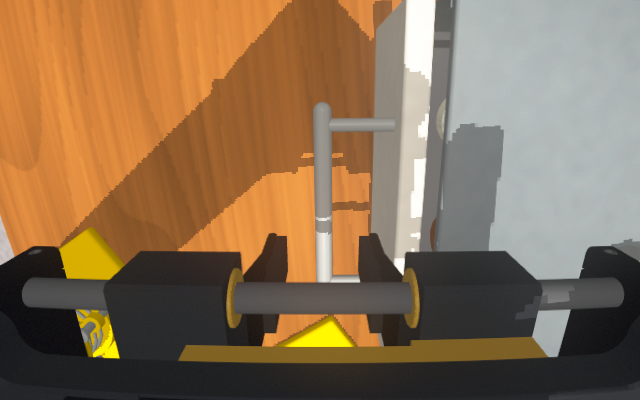

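View pics/d_s.png

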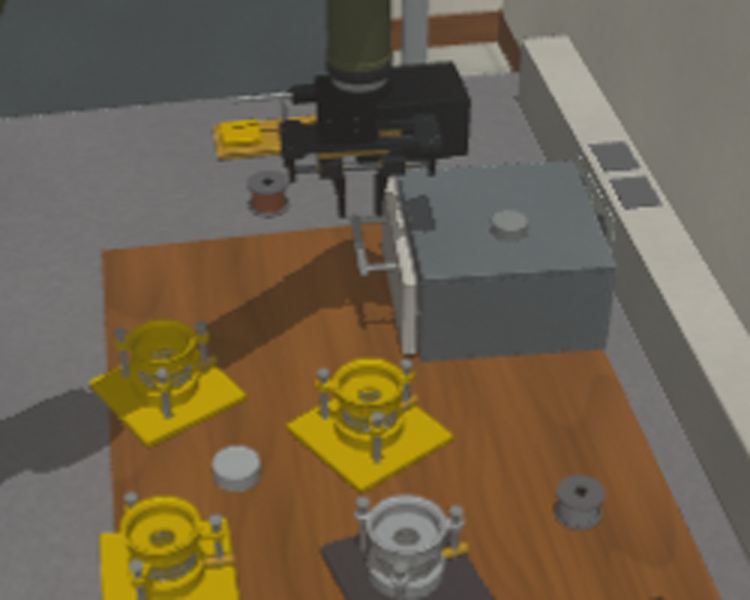

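The wrist picture shows the bar at column 323 centred between the fingers, with the drawer slightly ajar. Through the gap there's a bit of amber at (433,235) and white at (442,118). Descend 63 mm and close.

```bash
python3 -m crank '[30,0,0,0,0,0,36, 25,0,0,0,0,0,36, 8,0,0,0,0,0,36, 0,0,0,0,0,0,0, 0,0,0,0,0,0,0]' 30
```

```text
time: 4.18
position: [0.5832, 0.2571, 0.2735]
tool_rot: [1.267, 1.171, -1.263]
ft_force: [-1.8, 0.7, -0.7]
grip_width: 0.271
```

```bash
python3 -m crank '[0,0,0,0,0,0,0, 0,0,0,0,0,0,0, 0,0,0,0,0,0,0, 0,0,0,0,0,0,0, 0,-5,0,0,0,0,0]'
python3 - <<'E'
from h import *
s=ctrl.get_state();p,M=fk(s);print(p,s["grip_width"]*87); save(ctrl.get_image("wrist"),"e_w.png")
E
```

```text
time: 4.8
position: [0.5785, 0.2572, 0.2727]
tool_rot: [1.268, 1.171, -1.263]
ft_force: [1.4, 0.5, 5.8]
grip_width: 0.115
[0.57850597 0.25721012 0.27270352] 9.985175775539494
```

View pics/e_w.png

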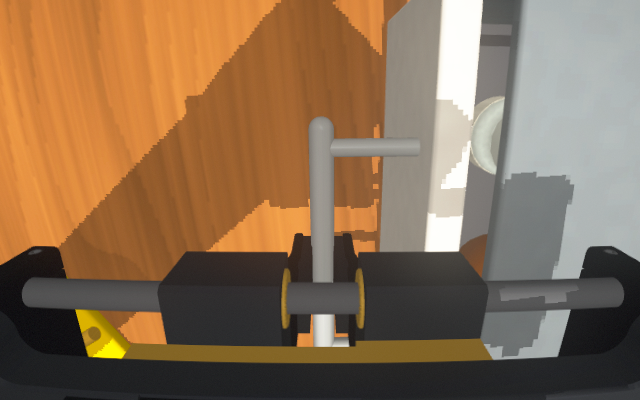

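The bar is gripped (about 10 mm opening), and the white jar cap is at (490,135). Pull gently.

```bash
python3 -m crank '[0,-8,0,0,0,0,0, 0,-13,0,0,0,0,0, 0,-16,0,0,0,0,0, 0,-17,0,0,0,0,0, 0,-17,0,0,0,0,0]'
python3 -m crank '[0,-17,0,0,0,0,0, 0,-15,0,0,0,0,0, 0,-12,0,0,0,0,0, 0,-8,0,0,0,0,0, 0,0,0,0,0,0,0]'
python3 - <<'E'
from h import *
s=ctrl.get_state();p,M=fk(s);print(p,s["grip_width"]*87); save(ctrl.get_image("wrist"),"f_w.png"); save(ctrl.get_image("scene"),"f_s.png",(300,130,520,360),2.6)
E
```

```text
time: 5.48
position: [0.5069, 0.2622, 0.2726]
tool_rot: [1.266, 1.17, -1.264]
ft_force: [1.6, -2.5, 9.0]
grip_width: 0.113
time: 6.1
position: [0.4545, 0.266, 0.2726]
tool_rot: [1.263, 1.17, -1.265]
ft_force: [-0.7, -3.2, 9.7]
grip_width: 0.115
[0.45452933 0.26598798 0.27260147] 10.010709510585148
```

View pics/f_w.png

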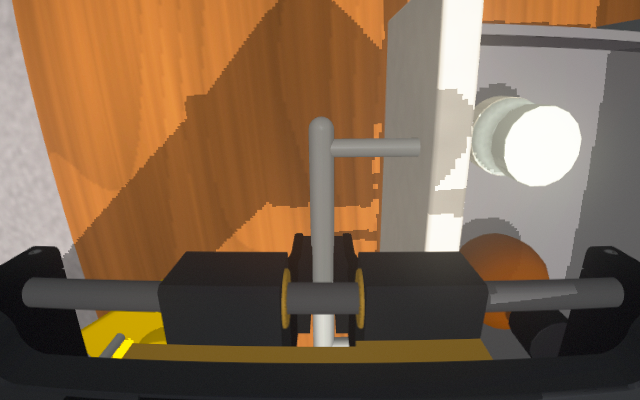

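View pics/f_s.png

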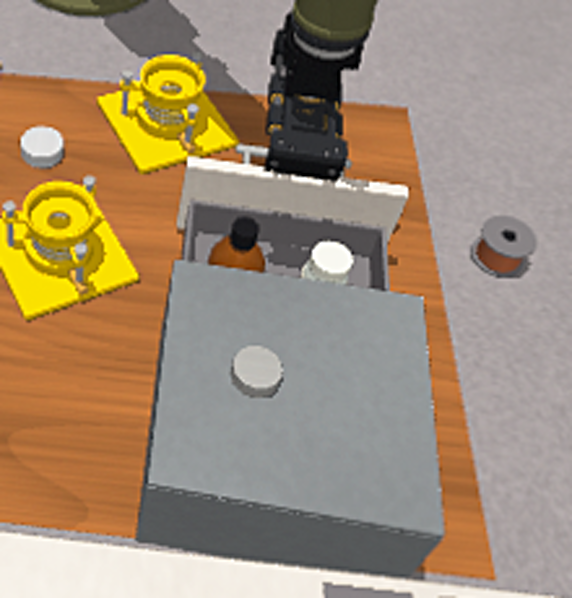

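The drawer is out about 0.13 m, with jar and flask upright inside. Scene crop px: flask cap (243,232), jar cap (331,258). Release and rise.

```bash
python3 -m crank '[0,0,0,0,0,0,34, 0,0,0,0,0,0,34, 0,0,0,0,0,0,34, -25,0,0,0,0,0,34, -50,0,0,0,0,0,34]'
python3 -m crank '[-45,0,0,0,0,0,34, -10,0,0,0,0,0,50, 0,0,0,0,0,0,50, 0,0,0,0,0,0,50, 0,0,0,0,0,0,50]'
python3 - <<'E'
from h import *
s=ctrl.get_state();p,M=fk(s);print(p,s["grip_width"]*87);print(M.round(3))
S,D,W=cam("scene"),cam("side"),cam("wrist",s)
for c in ("wrist","scene","side"):save(ctrl.get_image(c),f"g_{c}.png")
for n in ["flask_center","jar_center"]:
    L=[]
    for c,C in (("scene",S),("side",D),("wrist",W)):
        a=ctrl.mark_of(c,n);print(n,c,[(np.round(x["at"]),round(x["confidence"],2)) for x in a])
        if a:
            L.append((C,a[0]["at"])); print(onz(C,a[0]["at"],.063 if n[0]=="f" else .046))
    if len(L)>1:print(tri(L))
E
```

```text
time: 6.82
position: [0.4542, 0.2657, 0.3453]
tool_rot: [1.261, 1.175, -1.27]
ft_force: [0.8, -0.8, 0.2]
grip_width: 0.389
time: 7.45
position: [0.4547, 0.2662, 0.4002]
tool_rot: [1.263, 1.174, -1.267]
ft_force: [0.1, 0.4, 0.2]
grip_width: 0.573
[0.45472588 0.2661568  0.40021715] 49.835430518258974
[[-0.003  0.997 -0.076]
 [-0.001 -0.076 -0.997]
 [-1.    -0.002  0.001]]
flask_center scene [(array([393., 227.]), 0.73)]
[0.57338371 0.21382973 0.063     ]
flask_center side [(array([320., 158.]), 0.59)]
[0.57458255 0.19977353 0.063     ]
flask_center wrist [(array([452., 227.]), 0.93), (array([588., 161.]), 0.32)]
[0.5756766  0.20616313 0.063     ]
(array([0.57500249, 0.2086319 , 0.06149401]), [array([-1.9,  0.6]), array([-0.3, -1.1]), array([-1.1, -2.9])])
jar_center scene [(array([394., 230.]), 0.3)]
[0.56923613 0.21887151 0.046     ]
jar_center side [(array([317., 142.]), 0.58), (array([250., 294.]), 0.47)]
[0.58168249 0.32741974 0.046     ]
jar_center wrist [(array([446., 120.]), 0.94)]
[0.57288334 0.30784192 0.046     ]
(array([0.57268014, 0.26903695, 0.06328634]), [array([19.1, -0.9]), array([0. , 5.2]), array([ 5.1, 44.3])])
```

View pics/g_wrist.png

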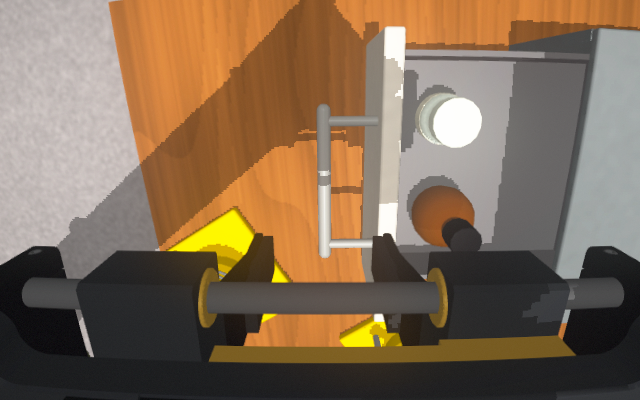

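View pics/g_side.png

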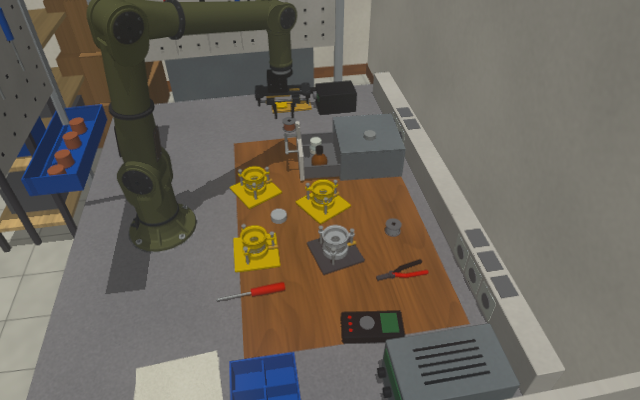

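View pics/g_scene.png

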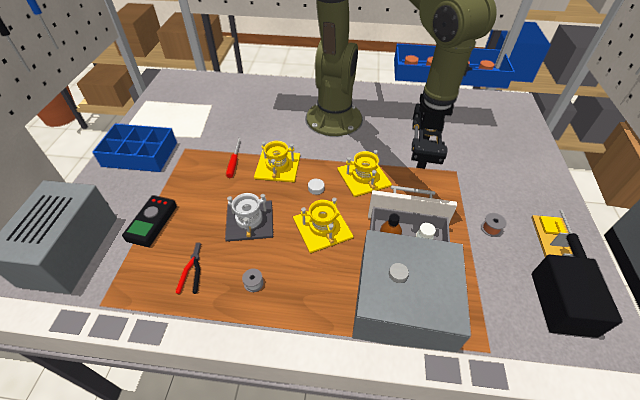

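The wrist picture shows the flask cap top at about (462,238), its belly at (442,215) and the jar at (457,122). I'll refine the axis from the cap top.

```bash
python3 - <<'E'
from h import *
s=ctrl.get_state();p,M=fk(s)
S,D,W=cam("scene"),cam("side"),cam("wrist",s)
I={c:ctrl.get_image(c) for c in("wrist","scene","side")}
a=cv2.resize(I["wrist"][160:280,390:510],None,fx=3,fy=3);b=cv2.resize(I["scene"][195:255,360:420],None,fx=6,fy=6);
c=cv2.resize(I["side"][130:190,290:350],None,fx=6,fy=6)
save(np.hstack([a,b]),"h1.png");save(c,"h2.png")
E
```

```text
(no output)
```

View pics/h1.png

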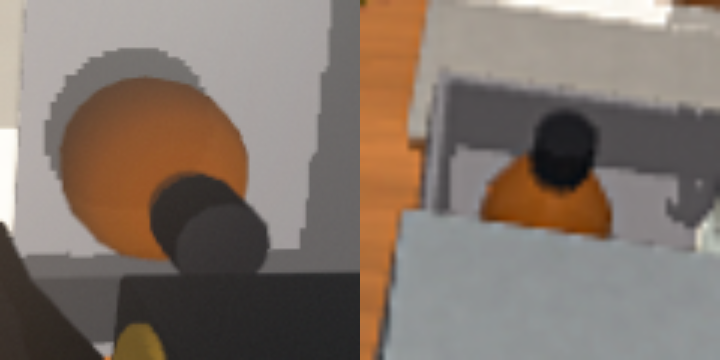

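View pics/h2.png

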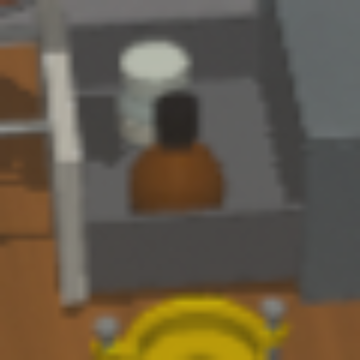

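```bash
python3 - <<'E'
from h import *
s=ctrl.get_state();p,M=fk(s)
S,D,W=cam("scene"),cam("side"),cam("wrist",s)
L=[(W,(464,242)),(S,(394,215.9)),(D,(319.2,146))]
print([onz(C,q,.109).round(4) for C,q in L],tri(L))
print("belly c",onz(W,(390+153/3,160+168/3),.052))
E
```

```text
[array([0.572 , 0.2114, 0.109 ]), array([0.5704, 0.2098, 0.109 ]), array([0.5728, 0.214 , 0.109 ])] (array([0.5718695 , 0.21086306, 0.11043743]), [array([0.4, 1.3]), array([0.5, 0.1]), array([-0.1,  0.2])])
belly c [0.57027734 0.21391659 0.052     ]
```

```bash
python3 -m crank '[0,40,15,0,0,0,60, 0,41,15,0,0,0,60, 0,40,16,0,0,0,60, 30,0,0,0,0,0,60, 35,0,0,0,0,0,60]'
python3 -m crank '[0,0,0,0,0,0,60, 0,0,0,0,0,0,60, 0,0,0,0,0,0,60, 0,0,0,0,0,0,60, 0,0,0,0,0,0,60]'
python3 - <<'E'
from h import *
s=ctrl.get_state();p,M=fk(s);print(p,s["grip_width"]*87)
W=cam("wrist",s);save(ctrl.get_image("wrist"),"i_w.png");save(ctrl.get_image("scene"),"i_s.png",(320,100,480,260),3.7);save(ctrl.get_image("side"),"i_d.png",(250,80,400,200),4)
print(proj(W,np.array([(.572,.211,.109),p+.164*M[:,0]])))
E
```

```text
time: 8.68
position: [0.573, 0.211, 0.3362]
tool_rot: [1.267, 1.172, -1.265]
ft_force: [0.2, -0.6, -0.1]
grip_width: 0.686
time: 9.3
position: [0.5722, 0.2115, 0.3373]
tool_rot: [1.265, 1.172, -1.264]
ft_force: [-0.5, 0.8, 0.8]
grip_width: 0.687
[0.5722302  0.21151063 0.33734943] 59.793643509200855
[[321.82160528 219.83733815]
 [322.55389115 269.59897052]]
```

View pics/i_w.png

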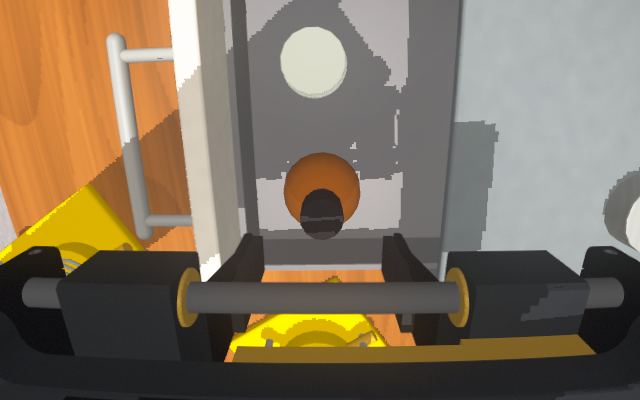

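View pics/i_s.png

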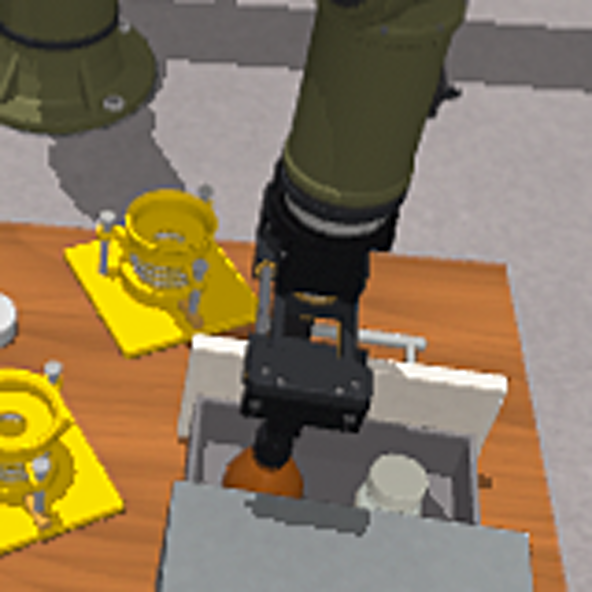

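View pics/i_d.png

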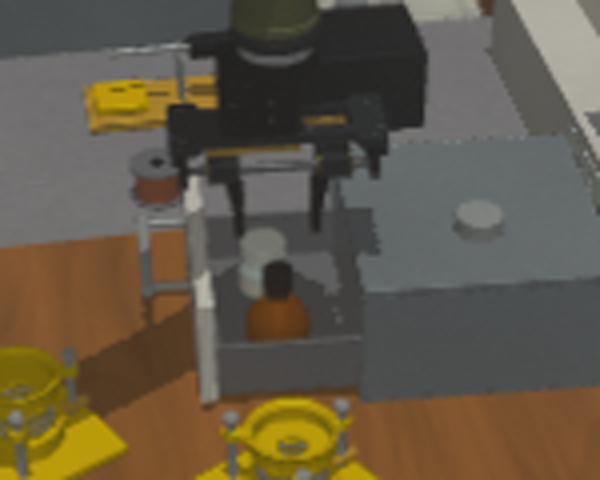

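The cap is at wrist px (321,219), where my estimate predicted (322,220). Both fingers will clear the panel and the jar. Descend 73 mm and close on the cap.

```bash
python3 -m crank '[25,0,0,0,0,0,60, 25,0,0,0,0,0,60, 17,0,0,0,0,0,60, 6,0,0,0,0,0,60, 0,0,0,0,0,0,60]' 55
python3 -m crank '[0,0,0,0,0,0,10, 0,0,0,0,0,0,10, 0,0,0,0,0,0,10, 0,0,0,0,0,0,10, 0,0,0,0,0,0,10]' 55
```

```text
time: 10.07
position: [0.5722, 0.2115, 0.2638]
tool_rot: [1.265, 1.172, -1.265]
ft_force: [0.4, -0.6, -0.5]
grip_width: 0.69
time: 10.7
position: [0.5721, 0.2114, 0.2639]
tool_rot: [1.265, 1.172, -1.265]
ft_force: [-1.1, -0.5, 1.3]
grip_width: 0.295
```

```bash
python3 -m crank '[0,0,0,0,0,0,10, -10,0,0,0,0,0,10, -30,0,0,0,0,0,10, -40,0,0,0,0,0,10, -45,0,0,0,0,0,10]' 55
python3 -m crank '[-25,0,0,0,0,0,10, 0,0,0,0,0,0,10, 0,0,0,0,0,0,10, 0,0,0,0,0,0,10, 0,0,0,0,0,0,10]' 55
python3 - <<'E'
from h import *
s=ctrl.get_state();p,M=fk(s);print(p,s["grip_width"]*87)
save(ctrl.get_image("wrist"),"j_w.png");save(ctrl.get_image("scene"),"j_s.png",(320,100,480,260),3.7);save(ctrl.get_image("side"),"j_d.png",(250,60,400,200),4)
rows(M,[((.5535-p[0])*1000/14*np.array([1,0,0])+np.array([0,(-.2125-p[1])*1000/14,0]),0)])
E
```

```text
time: 11.32
position: [0.5718, 0.2112, 0.3897]
tool_rot: [1.264, 1.173, -1.266]
ft_force: [0.5, -0.6, -2.2]
grip_width: 0.294
time: 11.95
position: [0.572, 0.2112, 0.4125]
tool_rot: [1.264, 1.173, -1.267]
ft_force: [0.4, 0.0, -1.5]
grip_width: 0.296
[0.57200306 0.21123966 0.41248543] 25.741935798962615
[0.0, 1.0, 30.3] 0
```

View pics/j_w.png

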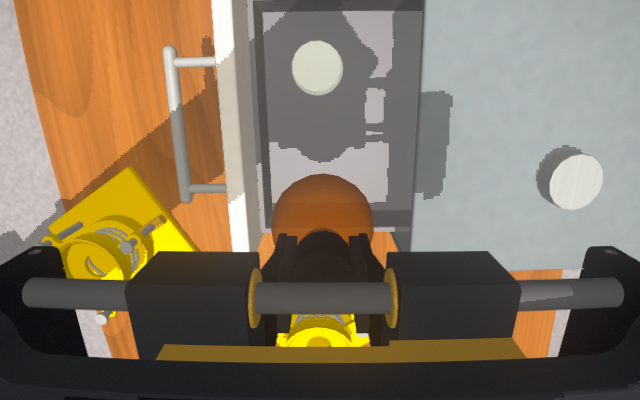

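View pics/j_d.png

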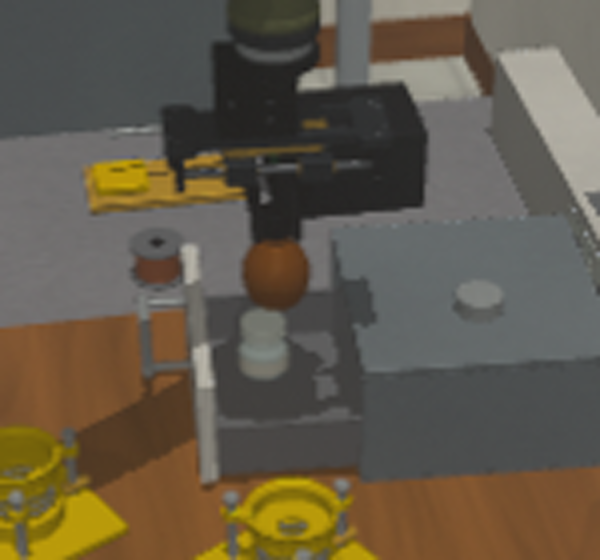

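View pics/j_s.png

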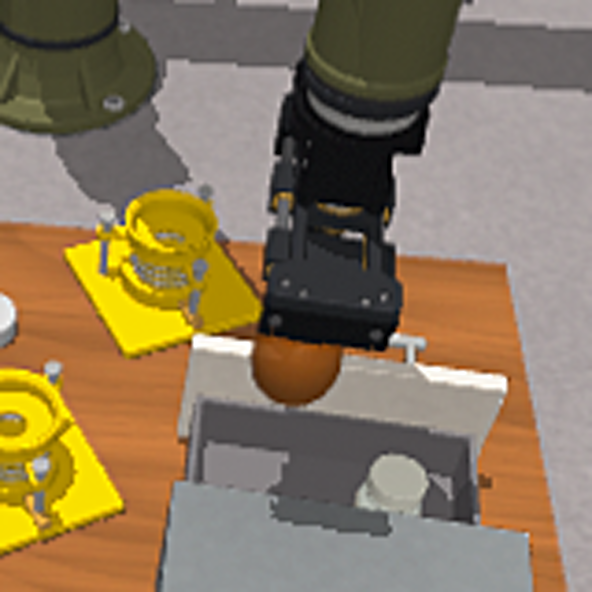

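The flask is held upright above the drawer and the jar is still standing. Before moving I'll sharpen the seat estimate from the earlier unobstructed pictures.

```bash
python3 - <<'E'
from h import *
a=cv2.imread("pics/g_scene.png")[:,:,::-1][180:245,215:280];b=cv2.imread("pics/g_side.png")[:,:,::-1][215:280,300:365]
S,D=cam("scene"),cam("side")
o=np.hstack([cv2.resize(x,None,fx=6,fy=6,interpolation=cv2.INTER_CUBIC) for x in (a,b)]).copy()
t=np.linspace(0,2*np.pi,60)
for (r,z,col) in [(.0135,.066,(255,0,0)),(.037,.085,(0,255,0))]:
  for C,off in ((S,(215,180,0)),(D,(300,215,390))):
    q=proj(C,np.c_[.554+r*np.cos(t),-.2125+r*np.sin(t),0*t+z]); q=((q-off[:2]+.5)*6+[off[2],0]).round().astype(np.int32)
    cv2.polylines(o,[q.reshape(-1,1,2)],True,col,1)
save(o,"k.png")
E
```

```text
(no output)
```

View pics/k.png

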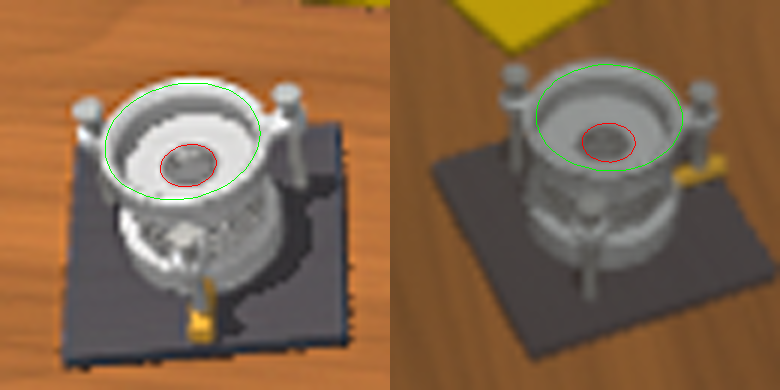

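The predicted circles fit the grey ring in both views to about half a pixel, so the seat is at about (0.5535, -0.2125). Carry the flask over.

```bash
python3 -m crank '[0,0,15,0,0,0,10, 0,1,30,0,0,0,10, 0,2,40,0,0,0,10, 0,2,45,0,0,0,10, 0,2,45,0,0,0,10]' 60
python3 -m crank '[0,2,45,0,0,0,10, 0,2,45,0,0,0,10, 0,1,45,0,0,0,10, 0,1,45,0,0,0,10, 0,1,35,0,0,0,10]'
python3 -m crank '[0,0,22,0,0,0,10, 0,0,12,0,0,0,10, 0,0,0,0,0,0,10, 0,0,0,0,0,0,10, 0,0,0,0,0,0,10]'
python3 - <<'E'
from h import *
s=ctrl.get_state();p,M=fk(s);print(p,s["grip_width"]*87,s["ft_force"]);print(M.round(3))
save(ctrl.get_image("wrist"),"l_w.png");save(ctrl.get_image("scene"),"l_s.png",(180,80,340,260),3.3);save(ctrl.get_image("side"),"l_d.png",(250,110,430,290),3.3)
rows(M,[((553.5-p[0]*1000,-212.5-p[1]*1000,0),0)])
E
```

```text
time: 12.72
position: [0.5654, 0.0338, 0.4139]
tool_rot: [1.265, 1.171, -1.266]
ft_force: [-0.7, 0.7, -1.8]
grip_width: 0.297
time: 13.35
position: [0.5554, -0.182, 0.4138]
tool_rot: [1.266, 1.17, -1.268]
ft_force: [0.1, 0.3, -1.7]
grip_width: 0.294
time: 13.98
position: [0.5543, -0.2108, 0.4139]
tool_rot: [1.263, 1.174, -1.263]
ft_force: [0.7, 0.2, -1.9]
grip_width: 0.295
[ 0.55426053 -0.21084597  0.41390313] 25.686530688884584 [ 0.74517886  0.17661591 -1.93667356]
[[ 0.     0.997 -0.074]
 [ 0.    -0.074 -0.997]
 [-1.     0.    -0.   ]]
[-0.0, -0.6, 1.7] 0
```

View pics/l_s.png

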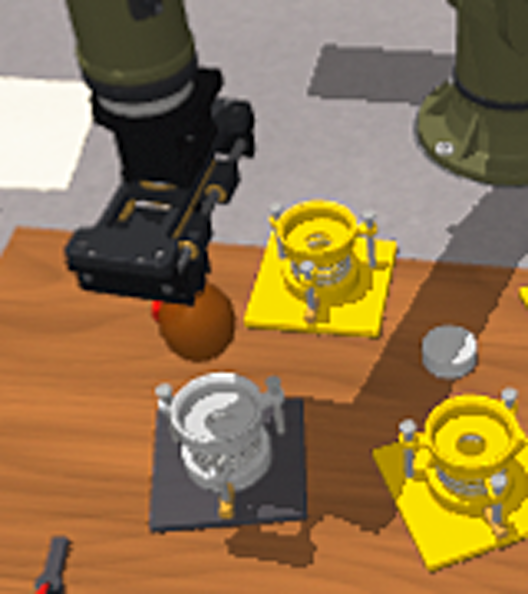

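View pics/l_d.png

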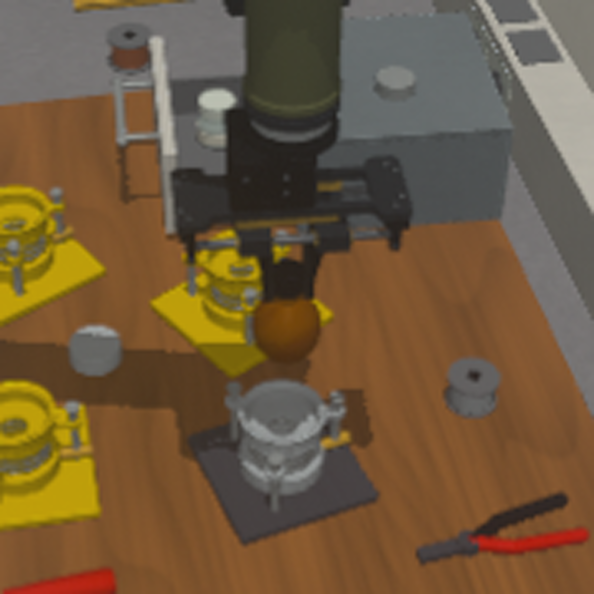

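The flask hangs upright over the grey ring. Lower it to about 10 mm above the rim and check again.

```bash
python3 -m crank '[20,-0.6,1.7,0,0,0,10, 25,0,0,0,0,0,10, 20,0,0,0,0,0,10, 6,0,0,0,0,0,10, 0,0,0,0,0,0,10]'
python3 - <<'E'
from h import *
s=ctrl.get_state();p,M=fk(s);print(p,s["grip_width"]*87,s["ft_force"])
im=ctrl.get_image("scene");im2=ctrl.get_image("side")
S,D=cam("scene"),cam("side")
L=[]
for c,C in (("scene",S),("side",D)):
    a=ctrl.mark_of(c,"flask_center");print(c,[(np.round(x["at"]),round(x["confidence"],2)) for x in a]);L.append((C,a[0]["at"])) if a else 0
    f=np.array([p[0],p[1],p[2]-.201]); print("pred",proj(C,f))
if len(L)==2:print(tri(L),f)
a=im[150:250,200:300].copy();b=im2[170:270,285:385].copy()
o=np.hstack([cv2.resize(x,None,fx=4,fy=4,interpolation=cv2.INTER_CUBIC) for x in (a,b)])
t=np.linspace(0,2*np.pi,60)
for cx,cy,r,z,col in [(p[0],p[1],.031,f[2]-.011,(0,0,255)),(.5535,-.2125,.037,.085,(0,255,0)),(p[0],p[1],.022,f[2]-.046,(255,0,255))]:
  for C,off in ((S,(200,150,0)),(D,(285,170,400))):
    q=proj(C,np.c_[cx+r*np.cos(t),cy+r*np.sin(t),0*t+z]); q=((q-off[:2]+.5)*4+[off[2],0]).round().astype(np.int32)
    cv2.polylines(o,[q.reshape(-1,1,2)],True,col,1)
save(o,"m.png")
E
```

```text
time: 14.75
position: [0.5532, -0.2141, 0.3424]
tool_rot: [1.265, 1.173, -1.265]
ft_force: [0.2, -0.9, -1.0]
grip_width: 0.292
[ 0.55319351 -0.2140573   0.34239217] 25.429807561734954 [ 0.16307827 -0.91556544 -1.01359211]
scene [(array([241., 188.]), 0.86), (array([314., 186.]), 0.52), (array([252., 282.]), 0.44)]
pred [[241.41516799 189.23193557]]
side [(array([370., 136.]), 0.68), (array([337., 223.]), 0.62)]
pred [[336.11401613 221.09826414]]
(array([ 0.69180698, -0.12452913,  0.34264258]), [array([ 10.2, -12.7]), array([9.6, 7. ])]) [ 0.55319351 -0.2140573   0.14139217]
```

View pics/m.png

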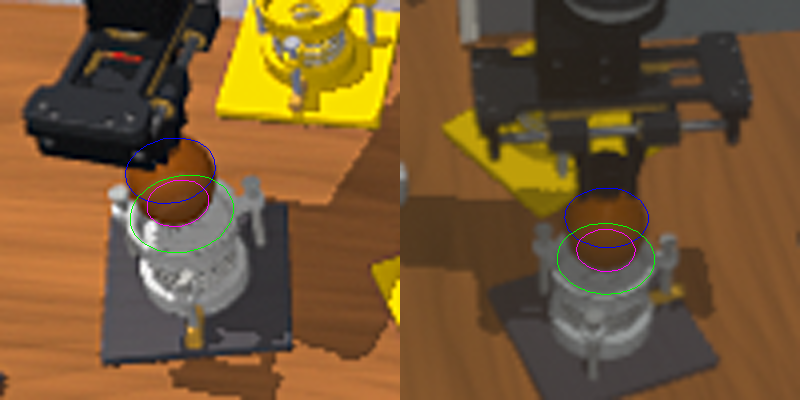

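The overlay shows the flask (belly at scene crop (170,180), side crop (606,215)) concentric with the ring to about 1–2 mm. Lower it onto the seat.

```bash
python3 -m crank '[6,0,-1,0,0,0,10, 8,0,0,0,0,0,10, 8,0,0,0,0,0,10, 6,0,0,0,0,0,10, 0,0,0,0,0,0,10]' 60
```

```text
time: 15.58
position: [0.553, -0.2131, 0.3139]
tool_rot: [1.265, 1.174, -1.266]
ft_force: [-0.4, -0.1, -1.8]
grip_width: 0.29
```

```bash
python3 -m crank '[4,0,0,0,0,0,10, 4,0,0,0,0,0,10, 4,0,0,0,0,0,10, 0,0,0,0,0,0,10, 0,0,0,0,0,0,10]' 60
python3 -m crank '[4,0,0,0,0,0,10, 4,0,0,0,0,0,10, 3,0,0,0,0,0,10, 0,0,0,0,0,0,10, 0,0,0,0,0,0,10]' 60
```

```text
time: 16.2
position: [0.5535, -0.2131, 0.3039]
tool_rot: [1.265, 1.171, -1.265]
ft_force: [-1.5, 0.1, 5.8]
grip_width: 0.291
time: 16.82
position: [0.5536, -0.2131, 0.2937]
tool_rot: [1.265, 1.171, -1.265]
ft_force: [-4.7, 0.6, 9.9]
grip_width: 0.294
```

```bash
python3 -m crank '[3,0,0,0,0,0,10, 3,0,0,0,0,0,10, 2,0,0,0,0,0,10, 0,0,0,0,0,0,10, 0,0,0,0,0,0,10]' 60
python3 - <<'E'
from h import *
s=ctrl.get_state();p,M=fk(s);print(p,s["grip_width"]*87,s["ft_force"])
a=ctrl.get_image("scene")[170:260,205:295];b=ctrl.get_image("side")[190:280,290:380]
save(np.hstack([a,b]),"n.png",None,4.4)
E
```

```text
time: 17.45
position: [0.5537, -0.213, 0.2868]
tool_rot: [1.264, 1.17, -1.265]
ft_force: [-6.6, 1.6, 15.5]
grip_width: 0.296
[ 0.55371621 -0.21303241  0.28676284] 25.748464377814027 [-6.56115803  1.56193267 15.4929682 ]
```

View pics/n.png

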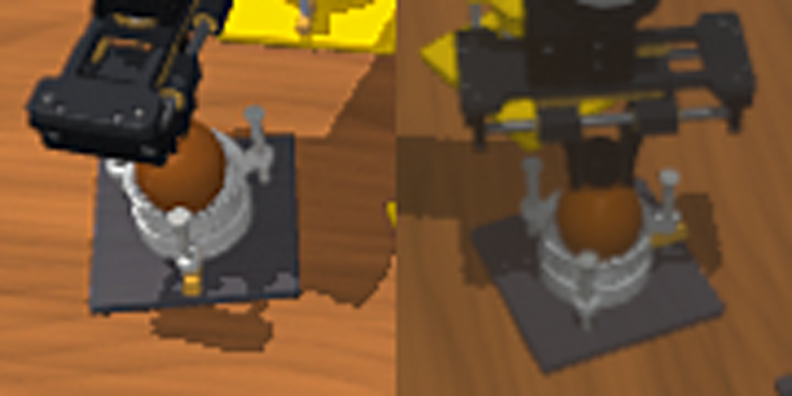

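```bash
python3 -m crank '[1,-0.7,0,0,0,0,10, 1,-0.7,0,0,0,0,10, 0,0,0,0,0,0,10, 0,0,0,0,0,0,10, 0,0,0,0,0,0,10]' 60
```

```text
time: 18.18
position: [0.5531, -0.2128, 0.2867]
tool_rot: [1.265, 1.167, -1.263]
ft_force: [-6.7, 1.2, 23.2]
grip_width: 0.295
```

The last 2 mm of command raised the force from 15.5 to 23 N with no movement, so the ring is on its bottom stop. Final check of the scene.

```bash
python3 -m crank '[0,0,0,0,0,0,10, 0,0,0,0,0,0,10, 0,0,0,0,0,0,10, 0,0,0,0,0,0,10, 0,0,0,0,0,0,10]' 60
python3 - <<'E'
from h import *
s=ctrl.get_state();p,M=fk(s)
im=ctrl.get_image("scene");im2=ctrl.get_image("side");save(im,"o_s.png");save(im2[150:310,260:420],"o_d.png",None,3.6)
S,D=cam("scene"),cam("side")
for n in ("flask_center","cradle_seat"):
  for c,C,z in (("scene",S,.086),("side",D,.086)):
    zz=.086 if n[0]=="f" else .04
    print(n,c,[(onz(C,x["at"],zz).round(4)[:2],round(x["confidence"],2)) for x in ctrl.mark_of(c,n)][:4])
E
```

```text
time: 18.8
position: [0.5531, -0.2128, 0.2866]
tool_rot: [1.265, 1.167, -1.263]
ft_force: [-6.4, 1.9, 23.6]
grip_width: 0.296
flask_center scene [(array([ 0.5561, -0.2062]), 0.83)]
flask_center side []
cradle_seat scene [(array([ 0.287 , -0.1827]), 0.96), (array([0.2902, 0.1305]), 0.82), (array([0.5286, 0.0101]), 0.7), (array([ 0.5531, -0.2118]), 0.5)]
cradle_seat side [(array([ 0.3075, -0.1419]), 0.78), (array([0.3172, 0.1684]), 0.77), (array([0.5634, 0.0238]), 0.69), (array([ 0.5549, -0.2071]), 0.5)]
```

View pics/o_s.png

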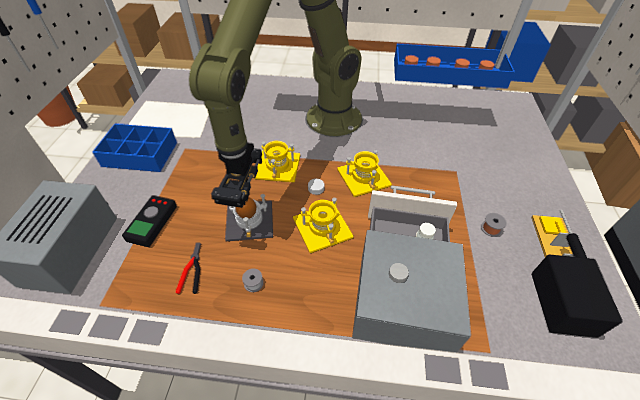

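View pics/o_d.png

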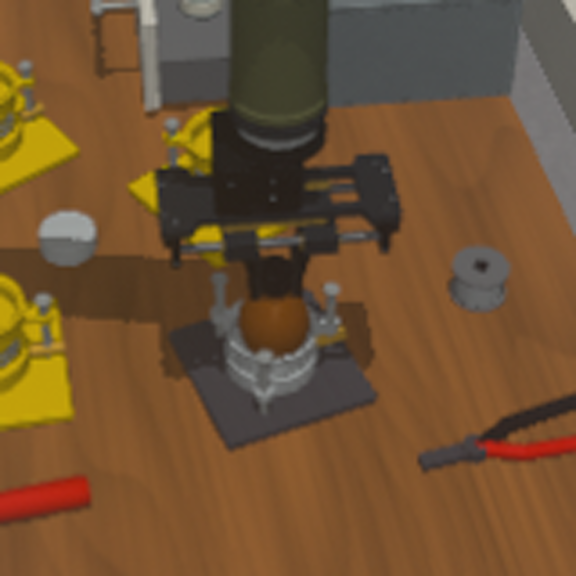

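The scene view shows the drawer open at (412,212) and the jar standing at (427,230). The flask sits in the grey ring at (247,210), with the ring pushed low between its rods. The bystanders are where they were. I'm handing in.

```bash
python3 -c "
from bench import ctrl
print(ctrl.close_job())"
```

```text
the job is handed in; nothing more can be done
None
```

The job is handed in at 18.8 s of the 48 s allowed, with the flask still held pressed down in the aluminium cradle. The hand-in reports no verdict.

**What I did:**
- Pulled the drawer about 128 mm by its bar and left it open.
- Lifted the amber flask out by its cap.
- Stood it in the grey cradle, not any of the three yellow ones, and pressed down with a 60 N grip.

**What the last checks showed:**
- **Bottom stop:** the tool settled at z = 0.2866 m, where I expected the stop at 0.287 m. Commanding 2 mm more raised the push from 15.5 N to about 23 N with no further movement.
- **Position:** the tool axis is within about 1 mm of the estimated ring axis.
- **Surroundings:** the jar is standing, the drawer is open and the bystanders look unmoved.

**What disagreed:**
- A side force of about 6.5 N stayed on the tool after I tried to relieve it with a 1.4 mm shift. The flask is probably leaning lightly on the ring wall.
- The scene camera's network mark for the flask centre is about 7 mm off the tool axis. The flask is partly hidden by the gripper, and the seat marks (about 1 mm off in the scene view, 6 mm in the side view) scatter too, so I trusted the tool position.
- The side camera's network found no flask mark in the final picture, so I judged the flask upright only by eye from the two views.

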